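# Fit the return spring of a filter slide

## Task

Fit the longer of the two tension springs to the spring-return base: first drop the pin at its one end into the hole of the anchor block, then stretch the spring and lower the eye at its other end over the far post, right down onto the slide. Let go with the spring hooked at both ends and under tension, and leave the short spring where it is.

Things in the scene. Friction and masses are not known exactly. Their poses are not given: they have to be found in the camera images.
- return_spring: The longer steel tension spring, 85 g, standing on its feet: lying coil 17 mm thick, 36 mm up. Origin: underside centre of its flat horizontal eye (ring 36 mm outside, 26 inside, 6 high); x points from the coil out through the eye, z up. Pin to eye 120 mm unstretched; stretches up to 60 mm more along x, pulling 1.5 N plus 0.8 N per 10 mm.
- grip (a point): Middle of the top of the longer spring's dark upright grip block, between coil and eye, 27 mm from the eye's centre: 22 mm long, 12 wide (across the spring), 44 high, reaching down to the eye's underside. Gripped across its width the spring stays level. x and z as the spring's.
- pin (a point): Centre of the lower end of the longer spring's pin: 8 mm thick, pointing straight down 28 mm from a small block (14 x 14 mm) at the coil's end away from the eye. Level with the eye's underside.
- hole (a point): Mouth centre of the upright round hole (26 mm wide, 28 deep) in the anchor block (50 x 50 mm, top 34 mm above the bench) at one end of the fixed spring-return base, an aluminium plate 260 x 64 x 6 mm. x points to the post. With the eye down on the slide the pin reaches up to 24 mm deep.
- post (a point): Top centre of the upright post (8 mm thick, 12 high) on the locked dark slide plate (top 10 mm above the bench), 163 mm from the hole. Its top is 12 mm below the hole's mouth: with the pin up to 10 mm deep the eye still clears the post. Let go, the tension draws pin and eye against hole wall and post; about 25 mm of stretch remains.
- short_spring: The shorter spring, to be left alone: same form, but 80 mm from pin to eye, too short for this base. Origin: centre of its eye at the underside, x out through the eye.
Not all that is in view belongs to the job. What is shaped like the return_spring but yellow is not meant.

How it is judged (in metres and radians):
On the way, in this order (a step that is already met when the one before it is completed fails the run):
1. the pin is in the hole, at least 4 mm deep (horizontal distance between pin and hole below 0.013 m and z of pin in the frame of hole below -0.004 m), for 0.1 s.
2. with the pin still in the hole, the eye is round the post (all of step 1 and horizontal distance between return_spring and post below 0.013 m and z of return_spring in the frame of post below -0.006 m), for 0.1 s.
At the end, for the whole second after the job is handed in: The longer spring is at rest and level within 10 degrees: pin within 13 mm of the hole's axis and at least 10 mm deep, eye round the post (centres within 13 mm, eye's underside at least 6 mm below the post top), the spring stretched to at least 135 mm from pin to eye (horizontal distance between pin and hole below 0.013 m and z of pin in the frame of hole below -0.01 m and horizontal distance between return_spring and post below 0.013 m and z of return_spring in the frame of post below -0.006 m and distance between pin and return_spring above 0.135 m and angle between return_spring's own z axis and vertical below 0.17 rad and linear speed of return_spring below 0.02 m/s); the robot touches nothing.
It fails at once if the short spring is moved by more than 30 mm (distance of short_spring from where it was at the start of the episode above 0.03 m).
It also fails if it takes over 42 s, if anything falls off the work surface, if the arm or the gripper's body presses on something with over 40 N, if the wrist force passes 120 N, or if a joint passes its speed limit or range.

## Robot

A 6-joint arm with a two-finger parallel gripper is mounted at the origin on a cart in front of the work surface, level with it; the furniture and walls round the work are solid. World frame = base frame: x ahead of the robot, y to its left, z up, the work surface at z = 0. Lengths are in mm, angles in rad, forces in N, time in s.
With the tool pointing down it reaches from about 275 to 1000 mm from the base axis. Payload 8.4 kg.
Tool frame: the origin (TCP) lies between the finger pads; the fingertips stand r.finger_overhang ahead of it and the grasp point (between the pads) is the TCP (r.finger_overhang is the distance from the TCP to the fingertips, in mm); z points along the fingers, y is the line along which they close (so a half turn about z gives the same grasp; the last joint's range is limited). The gripper opens to 85 mm and grips with 20 to 120 N. Pads are 22 mm wide; open, the fingers measure 114 mm over their backs; the gripper's body (76 mm by 85 mm) begins 54 mm behind the grasp point. The pads swing forward as they close: fully open they stand 13 mm farther back than shut.
Start: joints at [-1.282, 0.353, 1.633, -0, 1.155, -0.002], TCP at [179.198, -598.762, 250.281] pointing down, gripper open.
Joint ranges: [-2.63, 2.63], [-0.92, 2.1], [0.06, 2.66], [-1.3, 4.44], [0, 2.69], [-3.02, 3.02]. Speed limits (rad/s): [2.22, 2.22, 2.79, 3.14, 3.14, 3.14].

## Interface

Orientations are given as [roll, pitch, yaw] about the fixed x, y, z axes, in that order (R = Rz(yaw) Ry(pitch) Rx(roll)).
In Python, from rig import r, cams, sign_off gives the robot as it stands.
- The arm moves only by the shell command python3 -m crank 'ROWS' [FORCE]. ROWS is JSON, a list of rows, each a list of 7 numbers: the shift along the tool's x, y, z in m, then the turn, a rotation vector about the tool's x, y, z in rad, then the closure, from 0 (fully open) to 1 (shut). In form: [[dx, dy, dz, ax, ay, az, gripper], ...]. A call has 1 to 5 rows; each row is the pose to reach, as a shift and turn from the pose commanded when the call began, along the tool's axes at that moment; what a row does not reach only later rows make up. A row lasts 1/10 s, in which the tool goes at most 50 mm and 8.59 degrees, less where a joint would pass 70% of its speed; a pose out of reach is approached as far as the arm can. A call with a gripper value outside its range is refused whole. The fingers move at their own pace and stop on an object; FORCE is the grip in N (left out, the last holds). Time passes only in rows, so rows that repeat a pose let the fingers close. It gives the time, the measured TCP pose, the force, the opening and the grip force at its end, in the units of the state.
- r.sense(): the state, without advancing time (a new reading comes with each control period).
- cams.grab_frame(name): name is "scene" or "top" or "wrist"; returns a dict with "image" (400x640x3 uint8, red, green, blue), "fx", "fy", "cx", "cy" (pixels), "D" ([k1, k2, p1, p2, k3] as OpenCV has them; the pictures are not rectified), "position" and "orientation" of the camera in the world. Camera axes: x right, y down, z forward; pixel columns grow to the right and rows downward; lengths in mm; the calibration is good to about 2 mm. A picture is of the moment at which its call begins. There is no depth.
- sign_off(): hands the job in; it is judged then, once.
The state is a dict: "clock": time; "qpos": joint angles; "qvel": joint speeds; "joint_efforts": joint torques, N m; "eef_pos": TCP position; "tcp_rot": TCP orientation; "contact_force": force on the tool from outside, world axes, zero at the start; "wrist_torque": the same for the moment, N m; "opening": opening from 0.0 (shut) to 1.0 (fully open); "grasp_force": force on a finger pad.
Only numpy, scipy, OpenCV 4.12 (cv2) and the standard library are available. Lean on these libraries where they do the work, as an engineer would, in place of code of your own. Each camera call takes 0.05 s, during which the arm holds its last target. There are 200 camera calls.

## Working session

There is one attempt and no reset: what is moved stays moved. The work goes in short steps, Python scripts to look and compute and a shell command to move; the robot and the scene stay as the last step left them, time stands still between calls to the robot, and variables do not carry over. Pictures are saved under pics/ and viewed, at most 10 in all, crops included, and the job is handed in when it is done.

```bash
mkdir -p pics; ls; python3 - <<'E'
from rig import r,cams
import cv2
s=r.sense(); print(s, r.finger_overhang)
for n in("scene","top"):
    f=cams.grab_frame(n); cv2.imwrite(f"pics/{n}0.png",cv2.cvtColor(f["image"],cv2.COLOR_RGB2BGR)); print({k:v for k,v in f.items() if k!="image"})
E
```

```text
pics
{'clock': 0.0, 'qpos': array([-1.28240558e+00,  3.53645874e-01,  1.63413649e+00,  9.12051944e-06,
        1.15522091e+00, -2.42263654e-03]), 'qvel': array([-0.00295809,  0.00022118,  0.00078366, -0.00147579, -0.0003084 ,
        0.00064159]), 'joint_efforts': array([-5.12947952e-05, -6.05254269e+01, -3.42056787e+01,  1.66994428e-04,
        9.39206657e-03,  4.90686693e-05]), 'eef_pos': array([ 179.06604618, -598.32123459,  249.56208533]), 'tcp_rot': array([-3.14018205e+00, -1.17564195e-05,  2.90809684e-01]), 'contact_force': array([-0.04153241, -0.12234022, -0.67854236]), 'wrist_torque': array([ 0.02599527,  0.01390862, -0.02228114]), 'grasp_force': 0.0, 'opening': 1.0002538661436602} 19.0
{'fx': 495.38961597791587, 'fy': 495.38961597791587, 'cx': 318.19673852637146, 'cy': 203.98529269901982, 'D': array([-0.10070031,  0.        ,  0.        ,  0.        ,  0.        ]), 'position': array([ 637.5213252 ,  848.49089775, 1101.41056956]), 'orientation': array([-2.46158781, -0.01422944,  3.10893118])}
{'fx': 389.4133102118683, 'fy': 389.4133102118683, 'cx': 322.8616043697803, 'cy': 201.3642816180805, 'D': array([-0.02708661,  0.        ,  0.        ,  0.        ,  0.        ]), 'position': array([ 466.55801737,   11.52330156, 1006.22325629]), 'orientation': array([-3.01030723, -0.03145218, -1.55307252])}
```

View pics/top0.png

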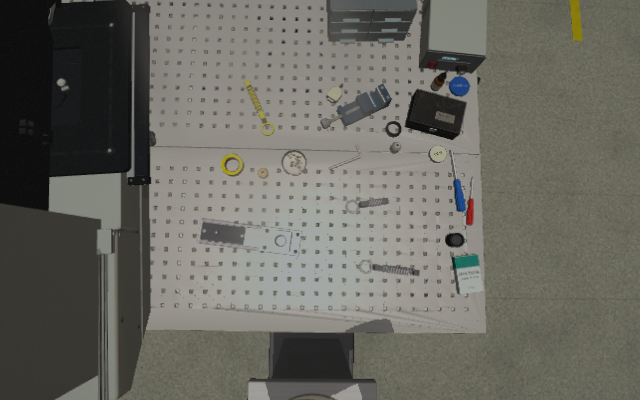

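View pics/scene0.png

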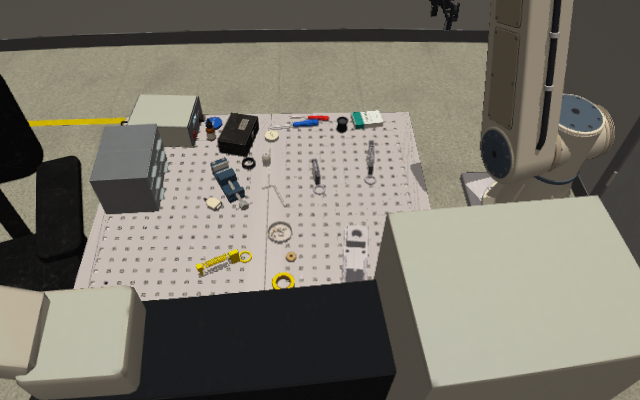

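The top view shows the long spring with its eye at about (365,267) and its far end at (418,271). The short spring is at (352,206)–(387,201), the anchor at about (282,240), and the slide at about (220,233). I'll enlarge that part.

```bash
cat > h.py <<'E'
import numpy as np,cv2
from scipy.spatial.transform import Rotation as R
from rig import r,cams
def grab(n):
    return cams.grab_frame(n)
def KD(f): return np.array([[f["fx"],0,f["cx"]],[0,f["fy"],f["cy"]],[0,0,1]]),f["D"]
def ray(f,u,v):
    K,D=KD(f); p=cv2.undistortPoints(np.array([[[u,v]]],float),K,D)[0,0]
    return R.from_euler('xyz',f["orientation"]).apply([p[0],p[1],1])
def at(f,u,v,z):
    d=ray(f,u,v); c=f["position"]; return c+d*(z-c[2])/d[2]
def proj(f,P):
    K,D=KD(f); Rm=R.from_euler('xyz',f["orientation"]).inv()
    q=Rm.apply(np.atleast_2d(P)-f["position"]); return cv2.projectPoints(q,np.zeros(3),np.zeros(3),K,D)[0][:,0]
def crop(f,name,u0,v0,u1,v1,s):
    im=cv2.cvtColor(f["image"],cv2.COLOR_RGB2BGR)[v0:v1,u0:u1]
    cv2.imwrite(name,cv2.resize(im,None,fx=s,fy=s,interpolation=cv2.INTER_CUBIC))
E
python3 - <<'E'
from h import *
f=grab("top")
crop(f,"pics/top1.png",190,190,430,290,3.3)
E
```

```text
(no output)
```

View pics/top1.png

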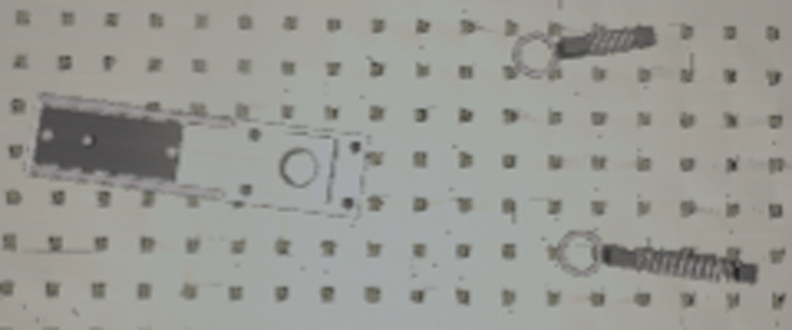

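```bash
python3 - <<'E'
from h import *
f=grab("top")
c=lambda u,v,z: at(f,190+u/3.3,190+v/3.3,z)
h=c(298,168,34);p=c(87,140,22);e=c(579,253,6);g=c(612,255,44);b=c(747,272,43); se=c(533,55,6)
for n,x in zip("hole post eye grip end short".split(),(h,p,e,g,b,se)): print(n,x.round(1))
print(np.linalg.norm((h-p)[:2]),np.linalg.norm((e-g)[:2]),np.linalg.norm((e-b)[:2]))
a=lambda v:np.arctan2(v[1],v[0])
print(a(p-h),a(e-b),a(g-b))
E
```

```text
hole [494.3  87.   34. ]
post [512.7 248.6  22. ]
eye [ 433.8 -129.1    6. ]
grip [ 434.  -148.4   44. ]
end [ 422.9 -249.9   43. ]
short [587.  -92.2   6. ]
162.67983254947254 19.299639963057995 121.2816111615595
1.4576451079768322 1.4807628763181462 1.4622415616090056
```

```bash
python3 -m crank '[[0.034,-0.032,0.01,0,0,-0.1,0],[0.068,-0.064,0.02,0,0,-0.2,0],[0.1,-0.096,0.03,0,0,-0.3,0],[0.134,-0.128,0.04,0,0,-0.4,0],[0.17,-0.16,0.05,0,0,-0.52,0]]'; cat >> h.py <<'E'
def to(P,yaw):
    s=r.sense(); Rt=R.from_euler('xyz',s["tcp_rot"]); G=R.from_euler('xyz',[np.pi,0,yaw])
    print("t",round(s["clock"],2),"pos",s["eef_pos"].round(1),"rot",s["tcp_rot"].round(3),"F",s["contact_force"].round(1),"open",round(s["opening"],3),"grip",round(s["grasp_force"],1))
    print("shift m",(Rt.inv().apply(np.array(P)-s["eef_pos"])/1000).round(4),"turn",(Rt.inv()*G).as_rotvec().round(3))
E
python3 -c "
from h import *
to([431,-156,130],1.47)"
```

```text
clock: 0.7
eef_pos: [296.5, -395.1, 199.9]
tcp_rot: [3.141, -0.0, 0.814]
contact_force: [0.6, -0.3, 0.3]
opening: 0.999
grasp_force: 0.0
t 0.7 pos [ 296.5 -395.1  199.9] rot [ 3.141 -0.     0.814] F [ 0.6 -0.3  0.3] open 0.999 grip 0.0
shift m [ 0.2662 -0.0664  0.0699] turn [ 0.     0.    -0.656]
```

```bash
python3 -m crank '[[0.05,-0.013,0.014,0,0,-0.13,0],[0.1,-0.026,0.028,0,0,-0.26,0],[0.15,-0.04,0.042,0,0,-0.39,0],[0.2,-0.053,0.056,0,0,-0.52,0],[0.25,-0.063,0.07,0,0,-0.65,0]]'; python3 -m crank '[[0.0,0,0,0,0,0,0],[0,0,0,0,0,0,0]]';
python3 - <<'E'
from h import *
to([431,-156,130],1.47)
f=grab("wrist"); print(f["position"],f["orientation"],f["fx"],f["D"])
crop(f,"pics/w1.png",0,0,640,400,1.25)
print(proj(f,[[433.8,-129.1,6],[431,-156,44],[423,-248,43]]))
E
```

```text
clock: 1.2
eef_pos: [414.6, -184.5, 134.5]
tcp_rot: [3.141, 0.0, 1.466]
contact_force: [0.8, -1.6, 0.5]
opening: 1.001
grasp_force: 0.0
clock: 1.4
eef_pos: [414.3, -185.2, 134.5]
tcp_rot: [-3.141, -0.0, 1.463]
contact_force: [-0.6, 0.1, -0.7]
opening: 0.996
grasp_force: 0.0
t 1.4 pos [ 414.3 -185.2  134.5] rot [-3.141 -0.     1.463] F [-0.6  0.1 -0.7] open 0.996 grip 0.0
shift m [0.0308 0.0134 0.0045] turn [-0.001 -0.    -0.007]
[ 421.94621866 -117.3797616   259.11136781] [ 2.86829733e+00 -2.26653320e-05 -1.05969785e-01] 307.08671388889184 [0.00275116 0.         0.         0.         0.        ]
[[335.86070872 124.63039552]
 [338.13315126 166.16028507]
 [338.41061803 281.44564624]]
```

View pics/w1.png

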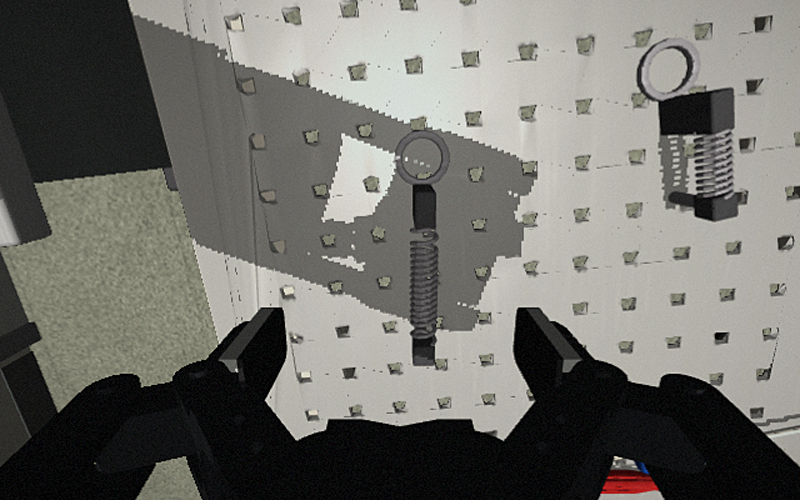

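The wrist view shows the eye at about (422,157) in the scaled picture, the grip top at about (424,209) and the end block at about (424,352). This agrees with the predictions to 1–2 mm. Next I'll refine and descend.

```bash
python3 - <<'E'
from h import *
f=grab("wrist")
c=lambda u,v,z: at(f,u/1.25,v/1.25,z)
e=c(422,157,6);g=c(424.5,209,44);b=c(424,350,43)
print(e,g,b); d=(e-b)[:2]; print(np.linalg.norm(d),np.arctan2(d[1],d[0]))
u=d/np.linalg.norm(d); print("grip est",e[:2]-27*u)
to([*(e[:2]-27*u),95],np.arctan2(d[1],d[0])); to([*(e[:2]-27*u),32],np.arctan2(d[1],d[0]))
E
```

```text
[ 435.06862209 -131.11763423    6.        ] [ 431.83595302 -157.98479916   44.        ] [ 423.39989669 -248.03798705   43.        ]
117.50118321446712 1.471325069767211
grip est [ 432.38732496 -157.98416816]
t 1.5 pos [ 413.9 -186.9  135. ] rot [3.142 0.    1.46 ] F [-0.4 -0.6  0.8] open 1.0 grip 0.0
shift m [0.0308 0.0152 0.04  ] turn [ 0.     0.    -0.012]
t 1.5 pos [ 413.9 -186.9  135. ] rot [3.142 0.    1.46 ] F [-0.4 -0.6  0.8] open 1.0 grip 0.0
shift m [0.0308 0.0152 0.103 ] turn [ 0.     0.    -0.012]
```

```bash
python3 -m crank '[[0.015,0.0075,0.02,0,0,-0.01,0],[0.031,0.0155,0.04,0,0,-0.01,0],[0.031,0.0155,0.06,0,0,-0.01,0],[0.031,0.0155,0.08,0,0,-0.01,0],[0.031,0.0155,0.103,0,0,-0.01,0]]' 60; python3 -m crank '[[0,0,0,0,0,0,0],[0,0,0,0,0,0,0.5],[0,0,0,0,0,0,1],[0,0,0,0,0,0,1],[0,0,0,0,0,0,1]]'; python3 -m crank '[[0,0,0,0,0,0,1],[0,0,0,0,0,0,1],[0,0,0,0,0,0,1],[0,0,0,0,0,0,1],[0,0,0,0,0,0,1]]' ; python3 -c "
from h import *
to([432.4,-158,32],1.46)"
```

```text
clock: 2.0
eef_pos: [433.0, -158.9, 31.7]
tcp_rot: [3.14, 0.001, 1.467]
contact_force: [0.2, -0.1, -0.0]
opening: 0.998
grasp_force: 0.0
clock: 2.5
eef_pos: [433.4, -157.5, 32.7]
tcp_rot: [3.14, 0.0, 1.471]
contact_force: [-0.6, -0.1, -0.1]
opening: 0.333
grasp_force: 0.0
clock: 3.0
eef_pos: [433.3, -157.3, 32.5]
tcp_rot: [3.141, 0.0, 1.471]
contact_force: [-0.9, -0.4, 7.5]
opening: 0.134
grasp_force: 58.7
t 3.0 pos [ 433.3 -157.3   32.5] rot [3.141 0.    1.471] F [-0.9 -0.4  7.5] open 0.134 grip 58.7
shift m [-0.0008 -0.0008  0.0005] turn [0.001 0.    0.011]
```

```bash
python3 -m crank '[[0,0,-0.015,0,0,0,1],[0,0,-0.03,0,0,0,1],[0,0,-0.045,0,0,0,1],[0,0,-0.06,0,0,0,1],[0,0,-0.06,0,0,0,1]]'; python3 -m crank '[[0.035,0.004,0,0,0,0,1],[0.07,0.008,0,0,0,0,1],[0.105,0.012,0,0,0,0,1],[0.14,0.016,0,0,0,0.01,1],[0.175,0.02,0,0,0,0.01,1]]'; python3 -m crank '[[0.035,0.004,0,0,0,0,1],[0.07,0.008,0,0,0,0,1],[0.1,0.012,0,0,0,0,1],[0.125,0.015,0,0,0,0,1],[0.14,0.0175,0,0,0,0,1]]';python3 -m crank '[[0,0,0,0,0,0,1],[0,0,0,0,0,0,1],[0,0,0,0,0,0,1]]'
python3 - <<'E'
from h import *
to([504.8,179.4,92],1.458)
f=grab("wrist"); crop(f,"pics/w2.png",0,0,640,400,1.25)
print(proj(f,[[494.3,87,34],[512.7,248.6,22]])*1.25)
f=grab("top");crop(f,"pics/t2.png",180,180,340,280,4)
E
```

```text
clock: 3.5
eef_pos: [434.0, -157.5, 93.4]
tcp_rot: [3.139, 0.001, 1.471]
contact_force: [0.1, 0.1, -1.0]
opening: 0.129
grasp_force: 58.5
clock: 4.0
eef_pos: [470.0, 16.4, 91.1]
tcp_rot: [-3.141, 0.0, 1.46]
contact_force: [0.8, -0.2, -0.3]
opening: 0.129
grasp_force: 58.5
clock: 4.5
eef_pos: [503.0, 153.9, 91.1]
tcp_rot: [-3.141, 0.0, 1.462]
contact_force: [0.4, -0.9, -0.5]
opening: 0.128
grasp_force: 58.5
clock: 4.8
eef_pos: [502.5, 151.2, 91.5]
tcp_rot: [-3.141, 0.001, 1.46]
contact_force: [-0.4, 0.5, -1.2]
opening: 0.131
grasp_force: 58.5
t 4.8 pos [502.5 151.2  91.5] rot [-3.141e+00  1.000e-03  1.460e+00] F [-0.4  0.5 -1.2] open 0.131 grip 58.5
shift m [ 0.0283 -0.0008 -0.0005] turn [-0.001  0.001  0.002]
[[396.76763352 389.93460923]
 [397.76033869  72.62462989]]
```

View pics/w2.png

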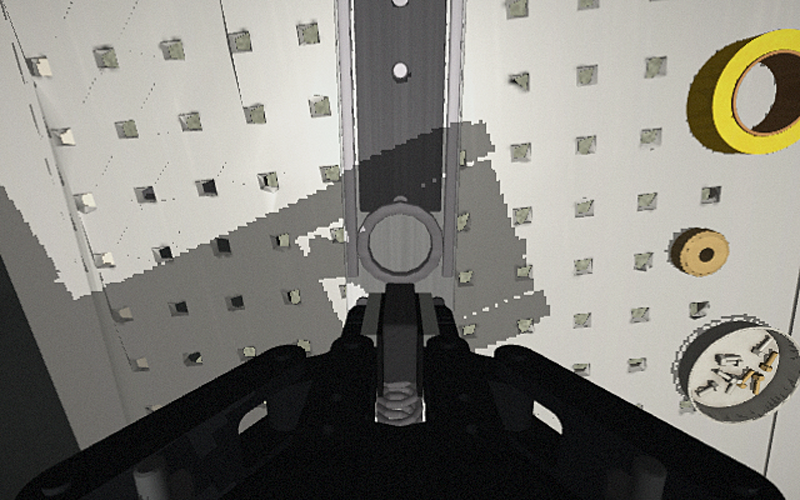

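View pics/t2.png

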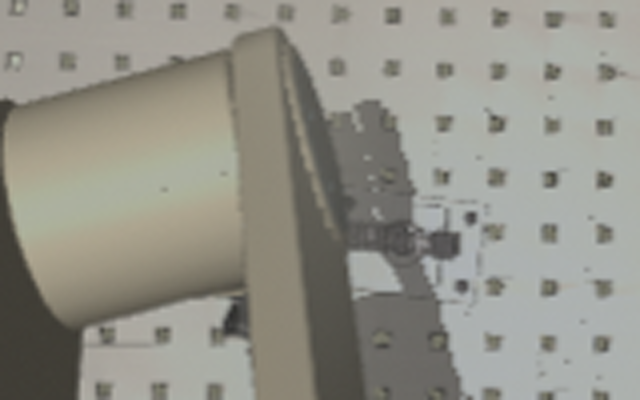

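In the wrist view the post is at (400,71), within about 2 px of the prediction, and the eye is at about (400,243), level and centred. In the top crop the spring's end block is at (445,244).

```bash
python3 - <<'E'
from h import *
s=r.sense();t=s["eef_pos"];
f=grab("wrist"); g=grab("top"); dz=t[2]-32.5
e=at(f,400/1.25,243/1.25,6+dz); p=at(f,400/1.25,71/1.25,22); b=at(g,180+445/4,180+244/4,43+dz)
print("eye",e,"post",p,"block",b); d=e-b; print(np.linalg.norm(d[:2]),np.arctan2(d[1],d[0]))
u=np.array([np.cos(1.458),np.sin(1.458)]); w=np.array([u[1],-u[0]])
print("eye rel tcp",(e-t)[:2]@u,(e-t)[:2]@w,"block rel",(b-t)[:2]@u,(b-t)[:2]@w)
h=np.array([494.3,87.]); print("post-hole",(p[:2]-h)@u,(p[:2]-h)@w)
E
```

```text
eye [506.32588829 178.43884922  65.2330767 ] post [514.16134754 249.26446916  22.        ] block [492.66140409  56.51009628 102.2330767 ]
122.69204913820009 1.4591925866873228
eye rel tcp 27.45942212591865 0.5214294709664447 block rel -95.23253976211042 0.6677503407245421
post-hole 163.4688563367346 1.4710837989879022
```

```bash
python3 -m crank '[[0.015,0,0,0,0,0,1],[0.029,0,0,0,0,0,1],[0.029,0,0,0,0,0,1],[0.029,0,0.008,0,0,0,1],[0.029,0,0.015,0,0,0,1]]'; python3 -m crank '[[0,0,0.005,0,0,0,1],[0,0,0.01,0,0,0,1],[0,0,0.016,0,0,0,1],[0,0,0.016,0,0,0,1],[0,0,0.016,0,0,0,1]]'
python3 - <<'E'
from h import *
to([504.8,179.4,60.5],1.458)
f=grab("top");crop(f,"pics/t3.png",240,200,320,260,8)
E
```

```text
clock: 5.5
eef_pos: [505.9, 181.1, 76.2]
tcp_rot: [-3.141, 0.0, 1.461]
contact_force: [-0.3, 0.2, -1.3]
opening: 0.13
grasp_force: 58.5
clock: 6.0
eef_pos: [506.1, 180.9, 60.6]
tcp_rot: [-3.141, 0.0, 1.461]
contact_force: [-0.4, 0.3, -0.6]
opening: 0.127
grasp_force: 58.5
t 6.0 pos [506.1 180.9  60.6] rot [-3.141  0.     1.461] F [-0.4  0.3 -0.6] open 0.127 grip 58.5
shift m [-0.0016 -0.0012  0.0001] turn [-0.     0.     0.003]
```

View pics/t3.png

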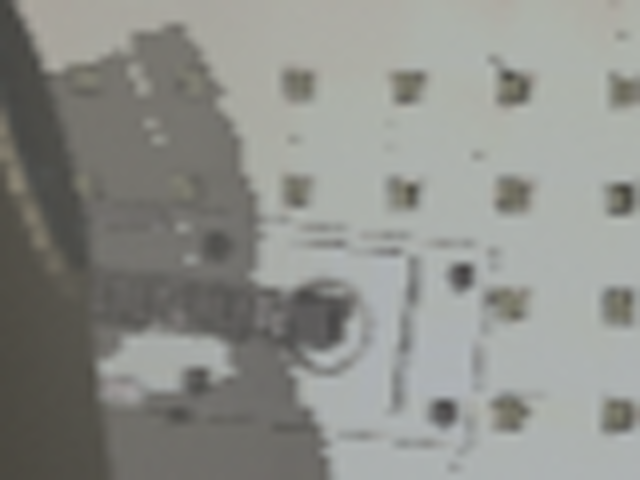

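The end block at (320,318) sits over the hole ring at (330,327). The force is near zero, so the pin is in the hole. Now I'll stretch the spring.

```bash
python3 -m crank '[[0.006,0,0,0,0,0,1],[0.012,0,0,0,0,0,1],[0.018,0,0,0,0,0,1],[0.024,0,0,0,0,0,1],[0.03,0,0,0,0,0,1]]' 80; python3 -m crank '[[0.006,0,0,0,0,0,1],[0.0115,0,0,0,0,0,1],[0.0115,0,0,0,0,0,1],[0.0115,0,0,0,0,0,1],[0.0115,0,0,0,0,0,1]]'
python3 - <<'E'
from h import *
to([510.4,222.2,60.5],1.458)
f=grab("wrist"); crop(f,"pics/w3.png",200,100,440,280,3.3)
t=r.sense()["eef_pos"]
print((proj(f,[[513.5,249,22],[t[0]+3.05,t[1]+26.8,6+28]])-[200,100])*3.3)
E
```

```text
clock: 6.55
eef_pos: [509.5, 211.3, 60.8]
tcp_rot: [3.142, 0.0, 1.461]
contact_force: [0.5, -4.3, 0.0]
opening: 0.123
grasp_force: 82.0
clock: 7.05
eef_pos: [510.7, 222.1, 60.8]
tcp_rot: [-3.142, 0.0, 1.461]
contact_force: [-0.1, -3.8, 0.1]
opening: 0.127
grasp_force: 82.0
t 7.05 pos [510.7 222.1  60.8] rot [-3.142  0.     1.461] F [-0.1 -3.8  0.1] open 0.127 grip 82.0
shift m [ 0.0001 -0.0003  0.0003] turn [-0.     0.     0.003]
[[391.42918097 294.19168362]
 [393.08286505 314.03078665]]
```

View pics/w3.png

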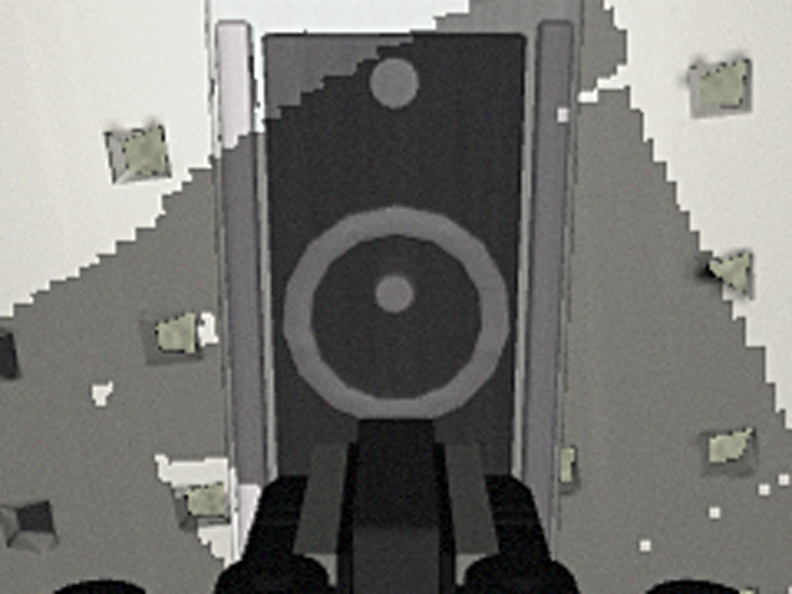

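The post at (394,294) is inside the eye at (396,315). Both are within a few pixels of the projections for aligned centres, and the tension reads about 4 N. Next I'll lower.

```bash
python3 -m crank '[[0,0,0.004,0,0,0,1],[0,0,0.008,0,0,0,1],[0,0,0.012,0,0,0,1],[0,0,0.0155,0,0,0,1],[0,0,0.0165,0,0,0,1]]'; python3 -m crank '[[0,0,0,0,0,0,1],[0,0,0,0,0,0,1]]'
```

```text
clock: 7.6
eef_pos: [510.5, 222.1, 43.7]
tcp_rot: [-3.141, 0.0, 1.461]
contact_force: [-2.2, -4.1, 1.1]
opening: 0.124
grasp_force: 82.3
clock: 7.8
eef_pos: [510.6, 222.2, 44.2]
tcp_rot: [-3.141, 0.0, 1.461]
contact_force: [-0.8, -4.1, -1.2]
opening: 0.125
grasp_force: 82.0
```

```bash
python3 -m crank '[[0,0,0.001,0,0,0,1],[-0.003,0,0.0015,0,0,0,1],[-0.006,0,0.0015,0,0,0,1],[-0.008,0,0.0015,0,0,0,1],[-0.008,0,0.0015,0,0,0,1]]'; python3 - <<'E'
from h import *
to([510,214,42.5],1.458)
f=grab("wrist"); crop(f,"pics/w4.png",200,100,440,280,3.3)
E
```

```text
clock: 8.3
eef_pos: [510.0, 214.0, 42.9]
tcp_rot: [3.141, -0.0, 1.46]
contact_force: [-0.2, -3.2, 0.2]
opening: 0.127
grasp_force: 82.2
t 8.3 pos [510.  214.   42.9] rot [ 3.141 -0.     1.46 ] F [-0.2 -3.2  0.2] open 0.127 grip 82.2
shift m [-0.      0.      0.0004] turn [ 0.    -0.     0.002]
```

View pics/w4.png

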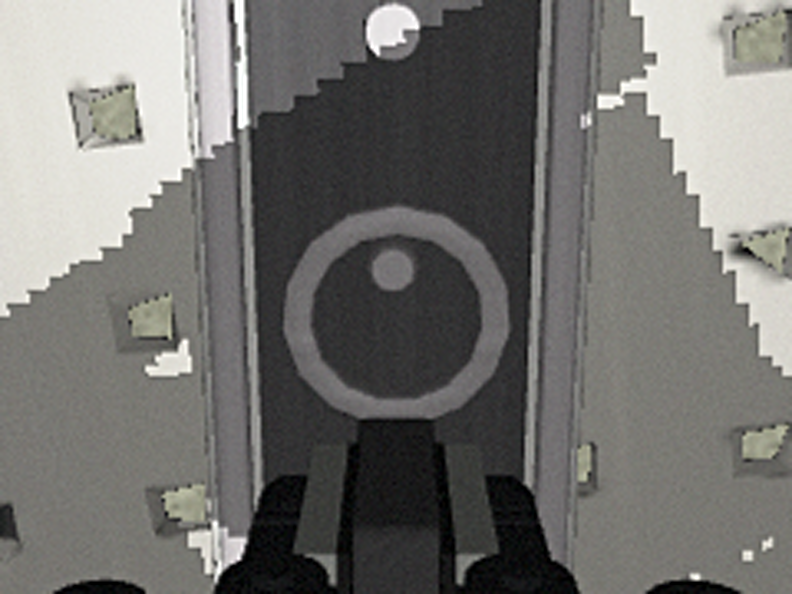

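The post (392,270) is inside the eye, close to its far inner edge, and the eye is all but down on the slide. Next I'll release and withdraw upwards.

```bash
python3 -m crank '[[0,0,0.0007,0,0,0,1],[0,0,0.0007,0,0,0,0.8],[0,0,0.0007,0,0,0,0.5],[0,0,0.0007,0,0,0,0.2],[0,0,0.0007,0,0,0,0]]' 20; python3 -m crank '[[0,0,0,0,0,0,0],[0,0,0,0,0,0,0],[0,0,0,0,0,0,0],[0,0,0,0,0,0,0],[0,0,0,0,0,0,0]]';  python3 -m crank '[[0,0,-0.01,0,0,0,0],[0,0,-0.03,0,0,0,0],[0,0,-0.05,0,0,0,0],[0,0,-0.075,0,0,0,0],[0,0,-0.1,0,0,0,0]]'; python3 - <<'E'
from h import *
f=grab("wrist"); crop(f,"pics/w5.png",0,0,640,400,1.25)
print(proj(f,[[513.5,249,22]])*1.25)
E
```

```text
clock: 8.85
eef_pos: [510.0, 214.6, 42.1]
tcp_rot: [3.141, -0.0, 1.461]
contact_force: [-0.7, -0.1, 0.9]
opening: 0.706
grasp_force: 0.0
clock: 9.35
eef_pos: [509.8, 214.3, 42.1]
tcp_rot: [-3.142, 0.0, 1.461]
contact_force: [0.3, 0.1, 0.2]
opening: 0.994
grasp_force: 0.0
clock: 9.85
eef_pos: [509.8, 214.2, 143.7]
tcp_rot: [3.142, -0.0, 1.461]
contact_force: [0.0, 0.9, 0.8]
opening: 0.996
grasp_force: 0.0
[[398.68765488 192.97554876]]
```

View pics/w5.png

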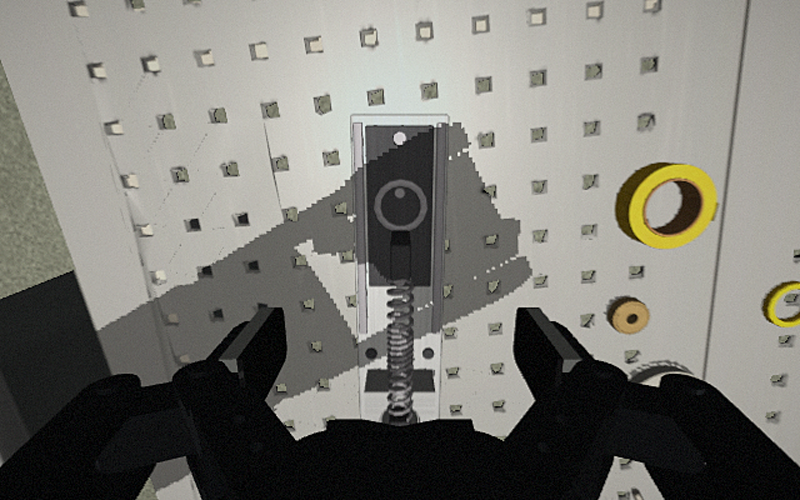

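The eye ring at (400,205) is round the post at (400,193). The spring is straight and stretched back to the anchor, and the gripper is clear. Handing in.

```bash
python3 -c "
from rig import sign_off
print(sign_off())"
```

```text
the job is handed in; nothing more can be done
None
```

The long spring is hooked at both ends and under tension (pin in the anchor hole, eye round the post), the short spring was not touched, and the job was handed in at about 10 s, with no verdict shown.

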